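Level the panel ammeter and show its dial to the inspection camera

TASK

Take the flat black ammeter out of its sloping cradle on the bakelite panel board, set it gently down upright on its bottom edge on the marble levelling slab and let go of it for about a second so that its needle can settle. Then pick it up again and hold it upright in the air with its dial facing the inspection camera squarely, centred at lens height, 12 cm in front of the lens, and finish while still holding it there. Leave the copper spool, the rheostat and the camera where they are.

Things in the scene. Friction and masses are not known exactly. Their poses are not given: they have to be found in the camera images.
- meter: Flat black box-shaped ammeter: 22 mm thick (x), 64 wide (y), 90 high (z), about 0.18 kg. Origin: centre of its bottom edge face (22 x 64 mm); z from bottom to top, dial faces -x. At the start it leans back 40 degrees from vertical, dial up, bottom on the cradle's ledge, origin 45 mm above the table.
- dial (a point): Centre of the white dial (54 x 38 mm with brass rim) on the meter's front: in the meter's frame x -11, y 0, z +45 mm; axes as the meter's. Two flush brass screw heads lie below the dial, 14 mm above the meter's bottom; the top 26 mm of the front are blank.
- panel: Fixed flat bakelite board 180 (x) x 280 (y) x 18 mm; origin centre of underside; the meter in its cradle looks to -x. At x +45: black rocker switch at y +105 (top 35 mm above table), bulb holder at y -105 (top 65 mm). At x -60, y +-115: red terminals (46 mm).
- cradle (a point): On the fixed wooden cradle: middle of the ledge on which the meter's bottom starts, axes as the panel's. Back rest (leaning 40 degrees, 80 mm long) and ledge are only 40 mm wide, so the meter overhangs 6 to 18 mm on each side, with free space under the overhang down to the board, 27 mm below this point and more higher up.
- slab: Fixed marble levelling slab, 140 x 140 x 12 mm high, flat on the table; origin centre of its underside, top 12 mm above it.
- lens (a point): Centre of the inspection camera's front glass. It looks level along this frame's -x; z up. Grey box 56 x 44 x 44 mm with black lens tube 30 mm across, on a 16 mm steel column 50 mm behind this point, 276 mm tall, foot 100 x 100 mm. Lens height varies, 170 to 250 mm above the table; the clamp is stiff.
- spool: Bystander: loose coil spool with copper winding and wooden flanges, 56 mm in diameter, 46 mm high, standing; origin centre of its underside.
- rheostat: Bystander: loose sliding rheostat, 50 x 170 (y) x 70 mm high, 0.9 kg; origin centre of its underside.
Not all that is in view belongs to the job. There is more than one size of the meter; the one meant has the size given above. What is shaped like the slab but pink is not meant.

How it is judged:
By the outcome, as a careful person would: the job done as asked, in the order asked, and still so for the second after the job is handed in, while the arm keeps its last pose, push and grip.
It also fails if it takes over 54 s, if anything falls off the work surface, if the arm or the gripper's body presses on something with over 40 N, if the wrist force passes 120 N, or if a joint passes its speed limit or range.

ROBOT

A 6-joint arm with a two-finger parallel gripper is mounted at the origin on the work surface. World frame = base frame: x ahead of the robot, y to its left, z up, the work surface at z = 0. Lengths are in mm, angles in rad, forces in N, time in s.
With the tool pointing down it reaches from about 350 to 775 mm from the base axis. Payload 7.3 kg.
Tool frame: the origin (TCP) lies midway between the tips of the shut fingers; the grasp point (between the pads) lies 19 mm behind it; z points along the fingers, x is the direction in which the jaws open and shut, and the axes are right-handed (so a half turn about z gives the same grasp; the last joint's range is limited). The gripper opens to 92 mm and grips with 3 to 60 N. Pads are 19 mm wide; open, the fingers measure 130 mm over their backs; the gripper's body (75 mm by 190 mm) begins 47 mm behind the grasp point.
Start: joints at [1.079, 0.342, 1.524, -0, 1.275, -0.146], TCP at [177.935, 493.947, 226.741] pointing down, gripper open.
Joint ranges: [-2.53, 2.53], [-0.77, 2.02], [0.04, 2.7], [-1, 4.14], [0.28, 2.66], [-3.11, 3.11]. Speed limits (rad/s): [2.57, 2.57, 3.14, 3.14, 3.14, 3.14].

INTERFACE

Orientations are given as a unit quaternion [x, y, z, w].
In Python, from bench import readout, vision, workorder, spotter gives the robot as it stands. The module is installed in compiled form; this text tells all that it offers.
- The arm moves only by the shell command python3 -m crank 'ROWS' [OPENING] [FORCE]. ROWS is JSON, a list of rows, each a list of 2 entries, a list of its own where there are three numbers: the shift along the tool's x, y, z in mm, then the turn about the tool's z in rad. In form: [[[tx, ty, tz], twist], ...]. A call has 1 to 8 rows; each row is the pose to reach, as a shift and turn from the pose commanded when the call began, along the tool's axes at that moment; what a row does not reach only later rows make up. A row lasts 1/10 s, in which the tool goes at most 50 mm and 8.59 degrees, less where a joint would pass 70% of its speed; a pose out of reach is approached as far as the arm can. A call with a gripper value outside its range is refused whole. OPENING is the opening, from -1 (shut) to 1 (fully open), so that 0 is half open, set as the call begins (- or left out, the last holds). The fingers move at their own pace and stop on an object; FORCE is the grip in N (left out, the last holds). Time passes only in rows, so rows that repeat a pose let the fingers close. It gives the time, the measured TCP pose, the force and the opening at its end, in the units of the state.
- readout.observe(): the state, without advancing time (a new reading comes with each control period).
- vision.capture(name): name is "scene" or "top" or "wrist"; returns the picture (480x640x3 uint8, red, green, blue); there is no depth.
- vision.calibration(name): a dict with "fx", "fy", "cx", "cy" (pixels), "position" and "orientation" of the camera in the world; the wrist camera has in their place "hand_eye" (4x4, takes a point from camera to tool coordinates, whose origin is the TCP and whose axes are the tool frame's). Camera axes: x right, y down, z forward; pixel columns grow to the right and rows downward; lengths in mm; the calibration is good to about 2 mm. A picture is of the moment at which its call begins: read the wrist's pose just before it. calibration takes no time and is no camera call.
- workorder.job_done(): hands the job in, once; it reports no verdict.
Trained networks look in the newest picture that a camera, given by its name, has taken for a name from the list of things; names that differ only in an ending like _2 or _b are one class to them, and where a whole thing is asked for, a point or a joint stands for the part that bears it (a point fixed in the world has none). Each returns a list of dicts, best first, with "confidence" (0 to 1); they miss things now and then, are a little off and sometimes report something else, mostly with a low value. They report only what shows in the picture. A call takes as long as a camera call. They do not tell look-alikes from the thing itself.
- spotter.trace(camera, query): "pixels" (480x640 bool, what is visible of it) and "pixel" ([column, row] in pixels, amid what is visible of it).
- spotter.landmark_of(camera, query): "pixel" ([column, row] in pixels: a listed point, or the origin of a listed thing).
The state is a dict: "t": time; "joints": joint angles; "joint_velocities": joint speeds; "joint_torque": joint torques, N m; "tool_pos": TCP position; "orientation": TCP orientation; "force": force on the tool from outside, world axes, zero at the start; "torque": the same for the moment, N m; "finger_gap": finger opening in mm.
Only numpy, scipy, OpenCV 4.12 (cv2) and the standard library are available. Lean on these libraries where they do the work, as an engineer would, in place of code of your own. Each camera call takes 0.05 s, during which the arm holds its last target. There are 200 camera calls.

## Working session

There is one attempt and no reset: what is moved stays moved. The work goes in short steps, Python scripts to look and compute and a shell command to move; the robot and the scene stay as the last step left them, time stands still between calls to the robot, and variables do not carry over. Pictures are saved under pics/ and viewed, about 8 in all and at most 12, crops included, and the job is handed in when it is done.

```bash
mkdir -p pics; cat > h.py <<'E'
import numpy as np, cv2
from scipy.spatial.transform import Rotation as R
from bench import readout, vision, workorder, spotter
def cam(n,s=None):
    c=vision.calibration(n); K=np.array([[c['fx'],0,c['cx']],[0,c['fy'],c['cy']],[0,0,1.]])
    if 'hand_eye' in c:
        s=s or readout.observe(); T=np.eye(4);T[:3,:3]=R.from_quat(s['orientation']).as_matrix();T[:3,3]=s['tool_pos']
        T=T@np.array(c['hand_eye']); return K,T[:3,:3],T[:3,3]
    return K,R.from_quat(c['orientation']).as_matrix(),np.array(c['position'])
def ray(C,px):
    K,Rm,p=C; d=Rm@np.linalg.solve(K,[px[0],px[1],1.]); return p,d/np.linalg.norm(d)
def onz(C,px,z):
    p,d=ray(C,px); return p+d*(z-p[2])/d[2]
def proj(C,X):
    K,Rm,p=C; q=(np.atleast_2d(X)-p)@Rm; q=q@K.T; return q[:,:2]/q[:,2:]
def tri(C1,a,C2,b):
    p,d=ray(C1,a);q,e=ray(C2,b)
    s=np.linalg.lstsq(np.c_[d,-e],q-p,rcond=None)[0]
    A=p+d*s[0];B=q+e*s[1]; return (A+B)/2,np.linalg.norm(A-B)
def save(im,f): cv2.imwrite('pics/'+f,im[:,:,::-1])
E
python3 - <<'E'
from h import *
np.set_printoptions(precision=1,suppress=True)
for n in ['scene','top']:
    im=vision.capture(n); save(im,n+'0.png'); C=cam(n); print(n,C[2],C[1][:,2])
    for q in ['meter','dial','panel','cradle','slab','lens','spool','rheostat']:
        for r in spotter.landmark_of(n,q)[:3]: print(q,np.array(r['pixel']),round(r['confidence'],2),onz(C,r['pixel'],0))
print(vision.calibration('wrist'),readout.observe())
E
```

```text
scene [1396.3 -448.3  728.7] [-0.7  0.4 -0.5]
meter [312.4 230.8] 0.81 [363.8  75.7   0. ]
meter [409.  230.1] 0.76 [468.9 300.1   0. ]
dial [416.3 215.3] 0.82 [415.7 361.5   0. ]
dial [318.  224.5] 0.67 [342.7 102.6   0. ]
dial [405.4 327.9] 0.41 [768.5  79.7   0. ]
panel [417.9 244.9] 0.91 [535.2 279.9   0. ]
cradle [409.3 233.7] 0.65 [483.5 290.8   0. ]
slab [329.  275.7] 0.74 [549.8  24.3   0. ]
slab [235.  249.3] 0.7 [ 357.2 -129.5    0. ]
slab [260.6 386.2] 0.65 [ 779.6 -233.8    0. ]
lens [137.7 208.5] 0.76 [  56.4 -298.6    0. ]
lens [414.3 245. ] 0.54 [531.6 271.6   0. ]
spool [405. 327.] 0.86 [766.   80.5   0. ]
rheostat [260.7 386. ] 0.91 [ 779.3 -233.5    0. ]
top [ 398.1  -45.1 1043. ] [ 0.2  0.  -1. ]
meter [275.5 337.7] 0.74 [385.7  58.1   0. ]
meter [194.5 264.1] 0.61 [527.8 275.4   0. ]
dial [259.9 343. ] 0.9 [369.   91.5   0. ]
dial [185.9 260.2] 0.69 [534.1 297.4   0. ]
panel [191.5 260.5] 0.93 [535.3 284.1   0. ]
cradle [184.4 258.1] 0.68 [538.6 302.    0. ]
cradle [195.2 261.5] 0.65 [534.1 274.9   0. ]
slab [299.5 262.6] 0.89 [565.8  29.4   0. ]
slab [355.1 358.7
[... 183 characters left out ...]
192.8 265.1] 0.28 [524.8 278.9   0. ]
{'fx': 375.2723250836005, 'fy': 375.2723250836005, 'cx': 321.19397655487563, 'cy': 236.89171636619926, 'hand_eye': array([[   1. ,    0. ,    0. ,    0.1],
       [  -0. ,    1. ,    0.3,  -82.8],
       [   0. ,   -0.3,    1. , -157.4],
       [   0. ,    0. ,    0. ,    1. ]])} {'t': 0.9, 'joints': array([ 1.1,  0.3,  1.5, -0. ,  1.3, -0.1]), 'joint_velocities': array([-0.,  0., -0.,  0., -0., -0.]), 'joint_torque': array([  0. , -43.1, -24.4,   0.1,   0. ,  -0. ]), 'tool_pos': array([177.9, 494. , 226.7]), 'orientation': array([ 0.8,  0.6,  0. , -0. ]), 'force': array([1.1, 0.2, 0. ]), 'torque': array([ 0., -0., -0.]), 'finger_gap': 91.94666030039559}
```

```bash
sleep 1
```

```text
(no output)
```

View pics/scene0.png

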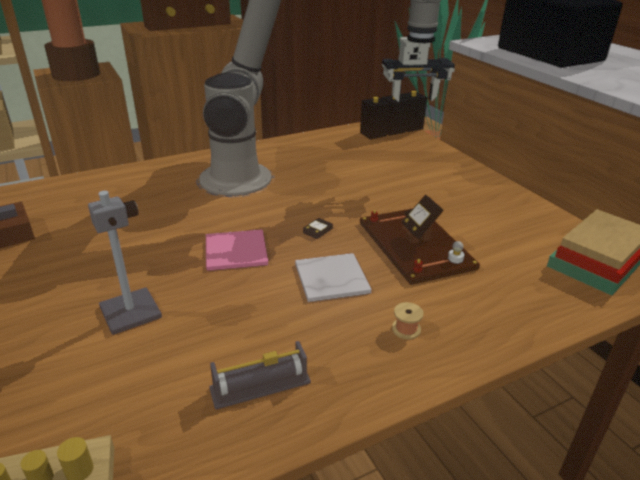

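View pics/top0.png

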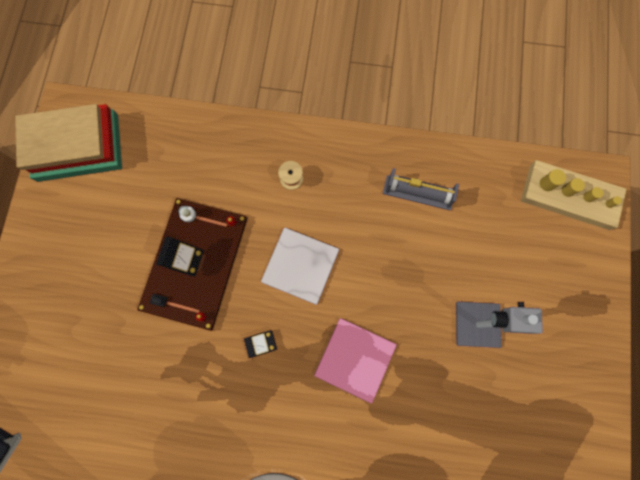

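Scene view: the large meter sits in its cradle at (425,213), the white slab is at (333,277), and the pink decoy at (236,250). A small decoy meter is at (318,228). The inspection camera head is at (115,213) with its lens at about (136,209). In the top view the panel is at (193,263), the meter at (183,257), the slab at (300,265), and the camera head at (520,320) with its lens at about (495,319).

```bash
python3 - <<'E'
from h import *
np.set_printoptions(precision=2,suppress=True)
S,T=cam('scene'),cam('top')
L,e=tri(S,[136.5,208.5],T,[494,319.5]); print('lens',L,e)
c=[onz(T,p,18)[:2] for p in [(178,200),(246,214),(213,329),(139,308)]]
print('panel corners',c)
for a,b in [(0,1),(1,2),(2,3),(3,0)]:
    d=c[b]-c[a]; print(np.hypot(*d),np.degrees(np.arctan2(d[1],d[0])))
print('panel ctr',np.mean(c,0))
for n,C in(('scene',S),('top',T)):
    im=vision.capture(n)
    for q in['meter','slab','lens']:
        for r in spotter.trace(n,q)[:3]:
            m=r['pixels'].astype(np.uint8); k=max(cv2.findContours(m,0,2)[0],key=cv2.contourArea)
            rr=cv2.boxPoints(cv2.minAreaRect(k)); print(n,q,r['confidence'],r['pixel'],m.sum(),rr.round().tolist())
            if q=='slab' and n=='top':
                w=np.array([onz(C,p,12)[:2] for p in rr]); print('  slab',w.mean(0),[(np.hypot(*d).round(),np.degrees(np.arctan2(d[1],d[0])).round(1)) for d in np.roll(w,-1,0)-w])
for u,b,p in(('scene',(85,180,150,230),0),('top',(450,290,560,350),1),('top',(150,230,215,285),2)):
    im=cv2.imread(f'pics/{u}0.png')[b[1]:b[3],b[0]:b[2]]; im=cv2.resize(im,(400,300),interpolation=3)
    if p==0: M=[]
    M.append(im)
cv2.imwrite('pics/crops.png',np.vstack([np.hstack(M[:2]),np.hstack([M[2],M[2]*0])]))
E
```

```text
lens [ 475.01 -348.39  228.66] 1.9943896830986727
panel corners [array([673.11, 339.55]), array([661.34, 171.85]), array([385.32, 199.34]), array([408.24, 375.55])]
168.1200511289594 -94.01470896118614
277.39239894096556 174.31226110404077
177.699753314294 82.58813709896516
267.3089379326686 -7.739636742331901
panel ctr [532.   271.57]
scene meter 0.88 [422.5, 215.1] 999 [[399.0, 223.0], [425.0, 192.0], [445.0, 209.0], [418.0, 240.0]]
scene slab 0.65 [236.8, 248.4] 2194 [[202.0, 234.0], [264.0, 228.0], [268.0, 264.0], [206.0, 271.0]]
scene slab 0.59 [331.4, 275.7] 2596 [[294.0, 260.0], [364.0, 250.0], [370.0, 293.0], [300.0, 302.0]]
scene lens 0.74 [113.2, 214.2] 1191 [[87.0, 203.0], [133.0, 192.0], [141.0, 222.0], [95.0, 234.0]]
top meter 0.72 [177.0, 255.7] 1278 [[154.0, 264.0], [166.0, 233.0], [205.0, 248.0], [194.0, 279.0]]
top slab 0.76 [356.6, 357.0] 3979 [[314.0, 376.0], [340.0, 318.0], [398.0, 344.0], [372.0, 402.0]]
  slab [ 363.41 -129.  ] [(np.float64(142.0), np.float64(-16.7)), (np.float64(142.0), np.float64(-105.8)), (np.float64(140.0), np.float64(161.9)), (np.float64(139.0), np.float64(74.8))]
top lens 0.96 [517.9, 319.0] 1154 [[490.0, 300.0], [542.0, 300.0], [542.0, 332.0], [490.0, 332.0]]
```

View pics/crops.png

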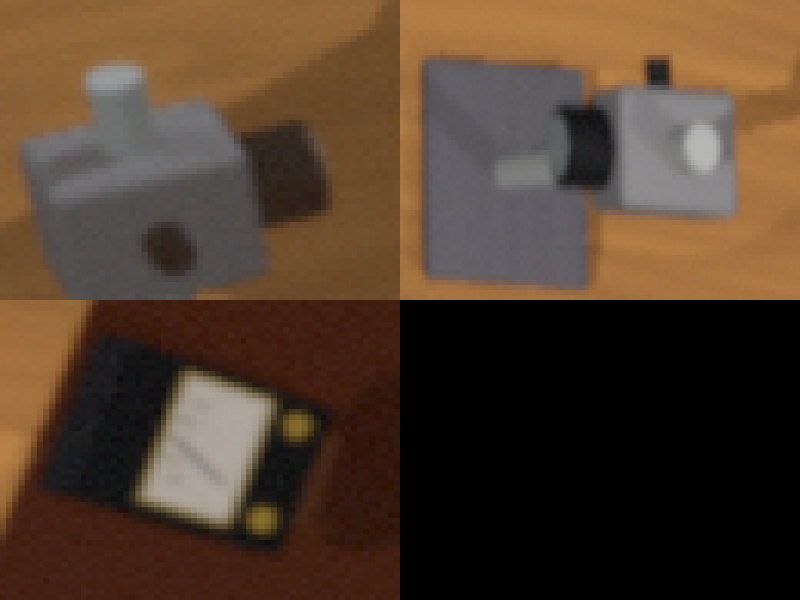

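The crops show the lens glass at (136.3,208) in the scene and (494.6,319.4) in the top view. The meter's dial corners and edges are clear, so I'll fit its pose.

```bash
cat >> h.py <<'E'
from scipy.optimize import least_squares
FR=np.array([[-11,s*32,z] for z in(0,90) for s in(1,-1)]+[[-11,s*27,z] for z in(26,64) for s in(1,-1)],float)
def mpose(v): return R.from_euler('z',v[2])*R.from_euler('y',np.radians(40)), np.array([v[0],v[1],45.])
E
python3 - <<'E'
from h import *
np.set_printoptions(precision=2,suppress=True)
S,T=cam('scene'),cam('top')
L,e=tri(S,[136,208],T,[494.6,319.4]); print('lens',L,e)
f=np.array([onz(T,p,10)[:2] for p in [(456.9,301.6),(500.3,304),(501.4,347.4),(457.4,345.4)]])
print('foot',f.mean(0),[(np.hypot(*d).round(),np.degrees(np.arctan2(d[1],d[0])).round(1)) for d in np.roll(f,-1,0)-f])
b=np.array([onz(T,(450+(x-400)/3.636,290+y/5),L[2]+22)[:2] for x,y in[(595,88),(735,95),(735,213),(625,205)]])
print('box',[(np.hypot(*d).round(),np.degrees(np.arctan2(d[1],d[0])).round(1)) for d in np.roll(b,-1,0)-b])
sl=np.array([onz(T,p,12)[:2] for p in[(285,229),(339,248),(317,303),(262,283)]])
print('slab',sl.mean(0),[(np.hypot(*d).round(),np.degrees(np.arctan2(d[1],d[0])).round(1)) for d in np.roll(sl,-1,0)-sl])
cr=np.array([(275,550),(330,412),(42,490),(100,335),(228,527),(278,400),(137,500),(185,367)],float)
px=np.c_[150+cr[:,0]/6.154,230+cr[:,1]/5.4545]
# image right = meter bottom(-x panel); which side +y: try both
for P,nm in((px,'a'),(px[[1,0,3,2,5,4,7,6]],'b')):
  def F(v):
    r,o=mpose(v); return (proj(T,r.apply(FR)+o)-P).ravel()
  q=least_squares(F,[530,260,1.5]); print(nm,q.x,np.degrees(q.x[2]),q.cost,F(q.x).reshape(-1,2).round(1).tolist())
E
```

```text
lens [ 475.19 -349.04  229.97] 1.8380420874964367
foot [ 479.58 -397.9 ] [(np.float64(100.0), np.float64(-85.2)), (np.float64(98.0), np.float64(-175.3)), (np.float64(99.0), np.float64(95.4)), (np.float64(99.0), np.float64(5.1))]
box [(np.float64(67.0), np.float64(-84.1)), (np.float64(41.0), np.float64(-177.8)), (np.float64(52.0), np.float64(95.0)), (np.float64(42.0), np.float64(23.1))]
slab [557.77  24.68] [(np.float64(136.0), np.float64(-101.9)), (np.float64(139.0), np.float64(166.1)), (np.float64(136.0), np.float64(78.1)), (np.float64(139.0), np.float64(-13.7))]
a [408.58 233.96   1.4 ] 80.46246953950777 19.151664605415014 [[-0.4, 0.3], [0.9, -2.5], [1.5, 2.0], [3.6, 0.5], [-1.9, -0.3], [-1.0, -1.2], [-2.2, 0.7], [-0.6, 0.3]]
b [414.91 277.01   4.59] 263.17364250177906 1872.0925661043063 [[-25.4, -10.4], [-25.8, -7.4], [28.1, 7.7], [27.8, 9.8], [-13.3, -4.9], [-13.1, -3.8], [8.7, 2.9], [8.3, 3.7]]
```

```bash
python3 - <<'E'
from h import *
np.set_printoptions(precision=2,suppress=True)
T=cam('top')
cr=np.array([(275,550),(330,412),(42,490),(100,335),(228,527),(278,400),(137,500),(185,367)],float)
px=np.c_[150+cr[:,0]/6.154,230+(cr[:,1]-300)/5.4545]
for P,nm in((px,'a'),(px[[1,0,3,2,5,4,7,6]],'b')):
  def F(v):
    r,o=mpose(v); return (proj(T,r.apply(FR)+o)-P).ravel()
  q=least_squares(F,[530,260,1.5]); print(nm,q.x,np.degrees(q.x[2]),q.cost,F(q.x).reshape(-1,2).round(1).tolist())
s=readout.observe(); print(R.from_quat(s['orientation']).as_matrix(),s['joints'])
E
```

```text
a [526.15 257.73   1.46] 83.42580335022978 12.816799520253507 [[0.2, 0.8], [-0.1, -1.0], [2.6, 0.5], [2.9, 0.1], [-1.2, -0.3], [-1.8, -0.3], [-1.4, -0.2], [-1.3, 0.3]]
b [536.05 299.73   4.37] 250.34957358815947 1754.097446551367 [[-21.2, -9.2], [-27.0, -9.9], [29.7, 10.3], [23.4, 8.6], [-10.2, -3.6], [-14.8, -5.6], [10.6, 4.8], [5.3, 2.4]]
[[ 0.34  0.94  0.  ]
 [ 0.94 -0.34  0.  ]
 [ 0.    0.   -1.  ]] [ 1.08  0.34  1.52  0.    1.28 -0.15]
```

```bash
cat >> h.py <<'E'
def move(target,heading,s=None):
    "shift in tool axes (mm) and twist to TCP target with tool x at heading (deg)"
    s=s or readout.observe(); M=R.from_quat(s['orientation']).as_matrix()
    h=np.degrees(np.arctan2(M[1,0],M[0,0])); t=-(heading-h)
    print('tcp',s['tool_pos'],'hd',h,'shift',M.T@(np.array(target)-s['tool_pos']),'twist',np.radians((t+180)%360-180),'j6',s['joints'][5],'t',s['t'])
E
python3 - <<'E'
from h import *
np.set_printoptions(precision=3,suppress=True)
T=cam('top')
cr=np.array([(275,550),(330,412),(228,527),(278,400),(137,500),(185,367)],float)
P=np.c_[150+cr[:,0]/6.154,230+(cr[:,1]-300)/5.4545]; G=FR[[0,1,4,5,6,7]]
def F(v):
    r,o=mpose(v); return (proj(T,r.apply(G)+o)-P).ravel()
q=least_squares(F,[530,260,1.5]); print(q.x,np.degrees(q.x[2]),q.cost)
r,o=mpose(q.x); g=r.apply([0,0,62])+o; print('grasp',g)
move([g[0],g[1],230],np.degrees(q.x[2])-90)
E
```

```text
[526.039 255.633   1.437] 82.32987284796701 2.220960513322035
grasp [531.358 295.129  92.495]
tcp [177.949 493.977 226.743] hd 70.18709104803673 shift [-67.288 399.888  -3.264] twist 1.3588648040348699 j6 -0.14600735577108942 t 1.3
```

```bash
python3 -m crank '[[[-7,42,0],0.14],[[-14,84,0],0.28],[[-21,126,0],0.42],[[-28,168,0],0.56],[[-35,210,0],0.70],[[-42,252,0],0.84],[[-49,294,0],0.98],[[-56,336,0],1.12]]' 1 5
python3 - <<'E'
from h import *
np.set_printoptions(precision=3,suppress=True)
move([531.4,295,230],-7.7)
E
```

```text
t: 2.1
tool_pos: [476.5, 326.3, 226.8]
orientation: [0.999, 0.05, 0.0, -0.0]
force: [1.3, 0.7, 0.2]
finger_gap: 91.9
tcp [476.486 326.298 226.811] hd 5.677892302634437 shift [51.548 36.577 -3.191] twist 0.23348826765817685 j6 0.36851676602539574 t 2.1
```

```bash
python3 -m crank '[[[26,18,-2],0.12],[[51.5,36.5,-3],0.233],[[51.5,36.5,-3],0.233],[[51.5,36.5,-3],0.233]]'
python3 - <<'E'
from h import *
np.set_printoptions(precision=2,suppress=True)
s=readout.observe(); im=vision.capture('wrist'); C=cam('wrist',s); 
for q in['meter','dial','cradle']:
  for r in spotter.landmark_of('wrist',q)[:2]: print(q,r['pixel'],r['confidence'],onz(C,r['pixel'],45))
v=[526.0,255.6,1.437]; r,o=mpose(v)
P=np.array([[x,y,z] for x in(-11,11) for y in(-32,32) for z in(0,90)],float)
uv=proj(C,r.apply(P)+o); print(np.c_[P,uv]); 
im=im.copy()
for u in uv: cv2.circle(im,tuple(int(a) for a in u.round()),2,(0,255,0),-1)
g=r.apply([0,0,62])+o
for u in proj(C,np.array([g])): cv2.circle(im,tuple(int(a) for a in u.round()),3,(255,0,0),-1)
save(im,'w1.png'); move([531.4,295,230],-7.7)
E
```

```text
t: 2.5
tool_pos: [530.2, 296.1, 229.3]
orientation: [0.998, -0.064, -0.0, 0.0]
force: [-1.0, 0.9, 0.2]
finger_gap: 91.8
meter [232.3, 405.7] 0.75 [402.74  86.54  45.  ]
meter [323.0, 254.6] 0.7 [525.63 252.1   45.  ]
dial [209.6, 387.8] 0.64 [382.79 113.29  45.  ]
dial [326.5, 249.5] 0.56 [529.64 256.88  45.  ]
cradle [325.6, 253.8] 0.96 [528.23 252.6   45.  ]
cradle [322.1, 251.6] 0.63 [525.15 255.28  45.  ]
[[-11.   -32.     0.   356.34 262.24]
 [-11.   -32.    90.   367.32 223.34]
 [-11.    32.     0.   289.4  261.75]
 [-11.    32.    90.   280.16 222.7 ]
 [ 11.   -32.     0.   355.69 240.86]
 [ 11.   -32.    90.   366.15 196.84]
 [ 11.    32.     0.   290.28 240.39]
 [ 11.    32.    90.   281.56 196.22]]
tcp [529.21 297.24 229.9 ] hd -7.219594016941292 shift [ 2.46  1.95 -0.1 ] twist 0.008384666150654701 j6 0.5113658679309308 t 2.7
```

View pics/w1.png

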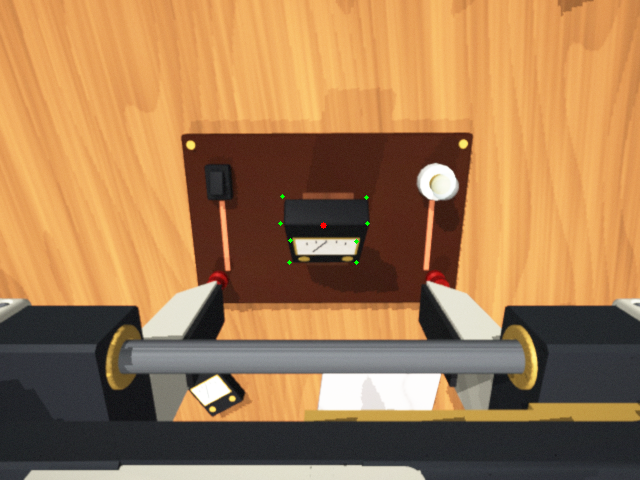

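The wrist picture shows the meter at columns 285–369 and rows 200–262, square to the jaws and about 2 px right of and below the estimate. The white slab is at (380,390). I'll correct by about 2 mm and descend.

```bash
python3 - <<'E'
from h import *
np.set_printoptions(precision=2,suppress=True)
move([532.8,296,76.5],-7.5)
E
python3 -m crank '[[[3,1,30],0],[[3.5,1,70],0],[[3.5,1,110],0],[[3.5,1,140],0],[[3.5,1,153.5],0],[[3.5,1,153.5],0],[[3.5,1,153.5],0]]' 1 5
python3 - <<'E'
from h import *
im=vision.capture('wrist');save(im,'w2.png');print(readout.observe()['tool_pos'])
E
```

```text
tcp [529.21 297.24 229.9 ] hd -7.219594016941292 shift [  3.74   0.81 153.4 ] twist 0.004894007646665744 j6 0.5113658679309308 t 2.7
t: 3.4
tool_pos: [534.1, 295.7, 77.7]
orientation: [0.998, -0.064, 0.001, -0.001]
force: [0.9, 0.9, 0.9]
finger_gap: 91.6
[534.49339471 295.77679598  78.23873858]
```

View pics/w2.png

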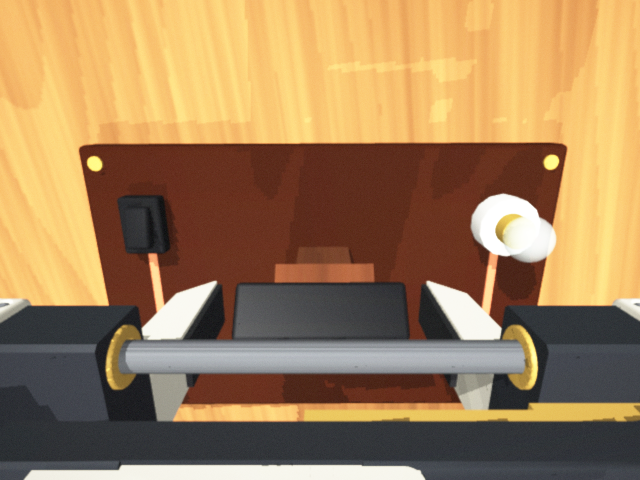

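The meter spans columns 234–407, centred between the fingers, so I'll close and lift.

```bash
python3 -m crank '[[[0,0,0],0],[[0,0,0],0],[[0,0,0],0],[[0,0,0],0],[[0,0,0],0],[[0,0,0],0]]' -1 8
python3 -m crank '[[[0,0,-10],0],[[0,0,-25],0],[[0,0,-45],0],[[0,0,-70],0],[[0,0,-90],0],[[0,0,-100],0],[[0,0,-100],0]]'
python3 - <<'E'
from h import *
im=vision.capture('wrist');save(im,'w3.png');im=vision.capture('scene');save(cv2.resize(im[150:270,350:500],(750,600)),'s3.png');s=readout.observe();print(s['tool_pos'],s['finger_gap'],s['force'])
move([555,27,178],-7.5)
E
```

```text
t: 4.05
tool_pos: [533.6, 295.1, 76.6]
orientation: [0.998, -0.064, 0.0, -0.0]
force: [-0.0, -0.4, 3.2]
finger_gap: 63.9
t: 4.75
tool_pos: [534.0, 295.3, 177.8]
orientation: [0.998, -0.064, 0.001, -0.001]
force: [0.2, 0.5, -1.9]
finger_gap: 63.7
[532.97441307 294.84960127 175.40995043] 64.14487181843586 [ 0.75094883 -0.86618199 -1.3823626 ]
tcp [532.97441307 294.84960127 175.40995043] hd -7.332954347880153 shift [ 56.02924864 262.84921231  -2.50172381] twist 0.0029154966306322344 j6 0.5074673397930002 t 4.85
```

View pics/s3.png

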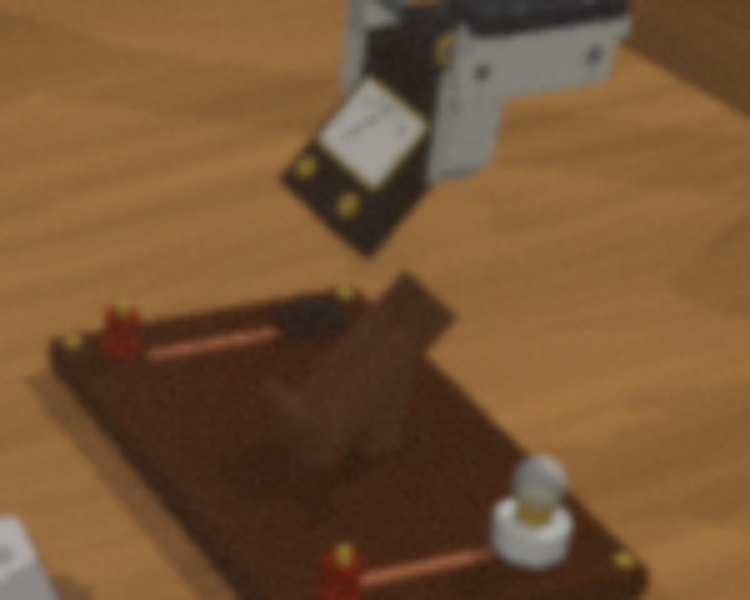

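The meter is held, still leaning about 40°. I'll carry it over the slab, then ease the grip so it can swing upright.

```bash
python3 -m crank '[[[9,42,0],0],[[18,84,0],0],[[27,124,0],0],[[35,160,5],0],[[42,192,15],0],[[47,218,30],0],[[52,238,45],0],[[55,251,58],0]]' -1 6
python3 -m crank '[[[1,5,5],0],[[1.5,9,10],0],[[1.5,9,12],0],[[1.5,9,12],0]]' -1 6
python3 -m crank '[[[0,0,0],0],[[0,0,0],0],[[0,0,0],0]]' -1 3
python3 - <<'E'
from h import *
im=vision.capture('scene');save(cv2.resize(im[190:310,280:430],(750,600)),'s4.png');s=readout.observe();print(s['tool_pos'],s['finger_gap'],s['force'],s['t'])
E
```

```text
t: 5.65
tool_pos: [555.1, 37.5, 116.1]
orientation: [0.998, -0.065, -0.001, 0.0]
force: [0.0, 0.0, -1.8]
finger_gap: 64.1
t: 6.05
tool_pos: [556.3, 30.7, 106.2]
orientation: [0.998, -0.064, 0.0, -0.0]
force: [0.3, -0.4, -1.9]
finger_gap: 63.7
t: 6.35
tool_pos: [556.4, 30.3, 106.6]
orientation: [0.998, -0.064, 0.0, -0.0]
force: [0.3, -0.3, -2.3]
finger_gap: 64.2
[556.43531339  30.20646837 106.51845238] 63.930223867797395 [ 0.33354515 -0.22257273 -1.29904775] 6.4
```

View pics/s4.png

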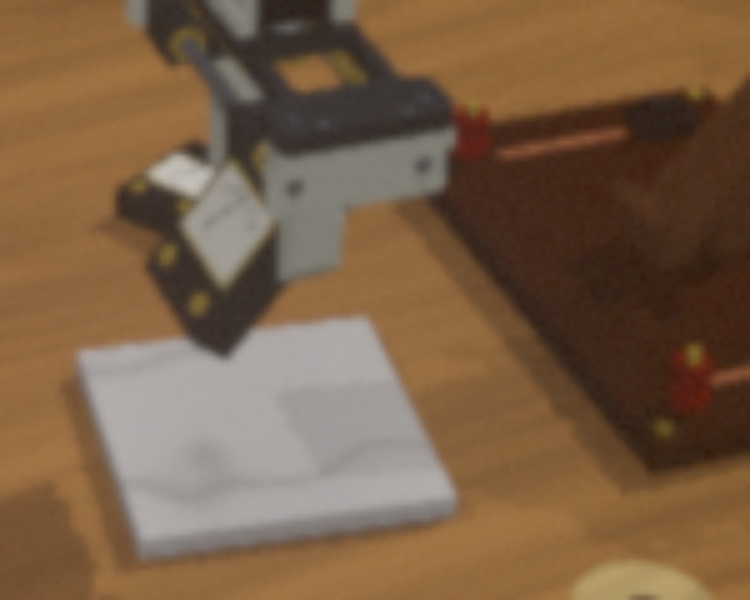

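```bash
cat >> h.py <<'E'
DC=np.array([[-11,27,64],[-11,27,26],[-11,-27,26],[-11,-27,64]],float) # dial corners
def tilt(px,g,psi,C=None):
    C=C or cam('scene')
    def F(v):
        r=R.from_euler('z',np.radians(psi))*R.from_euler('y',v[0]); return (proj(C,r.apply(DC-[v[2],0,v[1]])+g)-px).ravel()
    q=least_squares(F,[.5,64,0]); return np.degrees(q.x[0]),q.x[1:],q.cost,F(q.x).round(1)
E
python3 - <<'E'
from h import *
np.set_printoptions(precision=2,suppress=True)
def c(a,x0,y0): return np.array(a)/5.+[x0,y0]
# s3 : corners top,left,bottom,right
a=c([(370,75),(318,137),(374,193),(428,127)],350,150)
b=c([(230,160),(182,228),(222,288),(274,222)],280,190)
for P,g in((a,[533,294.8,194.4]),(b,[556.4,30.2,125.5])):
  for o in([0,1,2,3],[1,2,3,0],[3,0,1,2]): print(o,*tilt(P[o],np.array(g),82.7))
E
```

```text
[0, 1, 2, 3] 39.097085307343455 [64.35 -1.51] 0.44113577006741406 [-0.1  0.1 -0.3  0.6  0.  -0.3  0.3 -0.4]
[1, 2, 3, 0] -46.074830998192134 [37.08  8.72] 267.307306596051 [  0.5 -10.3  -1.6 -12.8  -0.6  10.5   1.8  12.1]
[3, 0, 1, 2] 133.96775437299368 [ 52.86 -31.37] 258.29049720134293 [-12.6   0.6 -10.1   2.3  12.   -0.1  10.1  -2.5]
[0, 1, 2, 3] 36.45529983752538 [65.02 -0.52] 0.7684450537388114 [-0.  -0.5 -0.5 -0.3  0.2  0.9  0.3 -0.1]
[1, 2, 3, 0] -29.67975344160502 [43.44 11.16] 349.72808058338296 [  0.7 -13.1   0.6 -13.6  -0.8  12.7  -0.1  13.4]
[3, 0, 1, 2] 150.3456613850901 [ 46.44 -33.79] 179.28186466019736 [-10.   -0.2  -9.2   0.7   9.3   0.    9.3  -0.3]
```

```bash
cat >> h.py <<'E'
def meas(th0=36,verbose=1,psi=None):
    s=readout.observe(); im=vision.capture('scene'); C=cam('scene')
    M=R.from_quat(s['orientation']).as_matrix(); g=s['tool_pos']-19*M[:,2]*1.0
    if psi is None: psi=np.degrees(np.arctan2(M[1,0],M[0,0]))+90
    r=R.from_euler('z',np.radians(psi))*R.from_euler('y',np.radians(th0)); pr=proj(C,r.apply(DC-[0,0,65])+g)
    c=pr.mean(0); z=8; x0,y0=(c-16).round().astype(int)
    p=cv2.resize(im[y0:y0+33,x0:x0+33],None,fx=z,fy=z,interpolation=cv2.INTER_CUBIC)
    hsv=cv2.cvtColor(p,cv2.COLOR_RGB2HSV); m=((hsv[...,2]>125)&(hsv[...,1]<60)).astype(np.uint8)
    m=cv2.morphologyEx(cv2.morphologyEx(m,2,np.ones((9,9))),3,np.ones((25,25)))
    n,l,st,ce=cv2.connectedComponentsWithStats(m); k=min((i for i in range(1,n) if st[i,4]>3000),key=lambda i:np.hypot(*(ce[i]-132)))
    h=cv2.convexHull(cv2.findContours((l==k).astype(np.uint8),0,2)[0][0]); 
    e=2.0
    while len(q:=cv2.approxPolyDP(h,e,True))>4: e+=1
    q=q[:,0].astype(float)/z+[x0,y0]-0.5+.5/z
    best=None
    for o in range(4):
      for sg in(1,-1):
        P=np.roll(q[::sg],o,0); d=np.abs(P-pr).sum()
        if best is None or d<best[0]: best=(d,P)
    t=tilt(best[1],g,psi,C)
    if verbose: print('tilt %.1f s %.1f dx %.1f cost %.2f area %d t %.2f'%(t[0],*t[1],t[2],st[k,4]/z/z,s['t']),s['tool_pos'].round(1),round(s['finger_gap'],1),len(q))
    return t
E
python3 -c "
from h import *
for i in range(3): meas()"
```

```text
tilt 91.7 s 57.9 dx -18.7 cost 108.13 area 425 t 6.40 [556.4  30.2 106.5] 63.9 4
tilt 92.4 s 57.7 dx -19.2 cost 107.96 area 424 t 6.45 [556.4  30.1 106.4] 63.9 4
tilt 92.0 s 57.7 dx -18.8 cost 106.35 area 425 t 6.50 [556.4  30.1 106.4] 64.0 4
```

```bash
cat >> h.py <<'E'
FC=np.array([[-11,32,75],[-11,32,0],[-11,-32,0],[-11,-32,75]],float)
def meas(verbose=1,psi=None):
    s=readout.observe(); im=vision.capture('scene'); C=cam('scene')
    M=R.from_quat(s['orientation']).as_matrix(); g=s['tool_pos']-19*M[:,2]
    if psi is None: psi=np.degrees(np.arctan2(M[1,0],M[0,0]))+90
    z=6; c=proj(C,g)[0]; x0,y0=(c-[40,25]).round().astype(int)
    p=cv2.resize(im[y0:y0+75,x0:x0+80].mean(2).astype(np.float32),None,fx=z,fy=z,interpolation=cv2.INTER_CUBIC)
    best=[]
    for th in range(-15,65,1):
      for sd in(61,63,65,67,69):
        r=R.from_euler('z',np.radians(psi))*R.from_euler('y',np.radians(th))
        f=lambda Q:((proj(C,r.apply(Q-[0,0,sd])+g)-[x0,y0]+.5)*z).round().astype(np.int32)
        a=np.zeros(p.shape,np.uint8);b=a.copy(); cv2.fillConvexPoly(a,f(DC),1); cv2.fillConvexPoly(b,f(FC),1); b[a>0]=0
        best.append((p[a>0].mean()-p[b>0].mean()-.5*p[a>0].std()-.5*p[b>0].std(),th,sd))
    best.sort(reverse=True)
    print('t %.2f'%s['t'],[(round(float(v),1),t,d) for v,t,d in best[:4]],s['tool_pos'].round(1),round(s['finger_gap'],1))
E
python3 -c "
from h import *
for i in range(2): meas()"
```

```text
t 6.55 [(44.8, 37, 65), (44.1, 38, 65), (43.9, 39, 65), (43.8, 36, 65)] [556.3  30.  106.3] 63.8
t 6.60 [(44.7, 38, 65), (44.6, 37, 65), (44.2, 36, 65), (44.1, 39, 65)] [556.3  30.  106.3] 64.0
```

```bash
python3 -m crank '[[[0,-8,0],0],[[0,-20,0],0],[[0,-34,0],0],[[0,-46,0],0],[[0,-54,0],0],[[0,-58,0],0],[[0,-60,0],0],[[0,-60,0],0]]' -1 3
python3 -m crank '[[[0,50,0],0],[[0,90,0],0],[[0,115,0],0],[[0,130,0],0],[[0,140,0],0],[[0,144,0],0],[[0,144,0],0]]' -1 3
python3 -c "
from h import *
for i in range(2): meas()"
```

```text
t: 7.45
tool_pos: [563.9, 89.6, 106.2]
orientation: [0.998, -0.064, -0.0, 0.0]
force: [-0.2, 0.8, -1.7]
finger_gap: 64.3
t: 8.15
tool_pos: [545.7, -53.1, 106.2]
orientation: [0.998, -0.064, 0.0, -0.0]
force: [-0.2, 0.3, -1.9]
finger_gap: 64.0
t 8.15 [(35.0, 21, 65), (34.7, 22, 65), (34.7, 23, 65), (34.3, 23, 63)] [545.7 -53.1 106.2] 64.0
t 8.20 [(35.1, 22, 65), (34.8, 23, 65), (34.2, 21, 65), (34.0, 24, 63)] [545.7 -52.7 106.2] 64.0
```

```bash
python3 -m crank '[[[0,-5,0],0],[[0,-15,0],0],[[0,-30,0],0],[[0,-50,0],0],[[0,-75,0],0],[[0,-105,0],0],[[0,-140,0],0],[[0,-140,0],0]]' -1 3
python3 -m crank '[[[0,50,0],0],[[0,85,0],0],[[0,105,0],0],[[0,118,0],0],[[0,126,0],0],[[0,128,0],0],[[0,128,0],0]]' -1 3
python3 -c "
from h import *
for i in range(2): meas()"
```

```text
t: 9.05
tool_pos: [563.4, 90.7, 106.2]
orientation: [0.998, -0.062, 0.0, -0.001]
force: [0.3, 0.1, -1.2]
finger_gap: 64.1
t: 9.75
tool_pos: [547.2, -40.9, 106.2]
orientation: [0.998, -0.064, 0.0, -0.0]
force: [0.2, 0.9, -1.3]
finger_gap: 64.0
t 9.75 [(31.0, 9, 65), (30.6, 10, 65), (29.7, 11, 65), (29.5, 8, 67)] [547.2 -40.9 106.2] 64.0
t 9.80 [(30.9, 10, 65), (30.6, 11, 65), (30.5, 9, 65), (30.3, 8, 65)] [547.2 -40.7 106.2] 64.1
```

```bash
python3 -m crank '[[[0,-8,0],0],[[0,-20,6],0],[[0,-34,14],0],[[0,-48,22],0],[[0,-60,30],0],[[0,-68,36],0],[[0,-74,39],0],[[0,-76,40],0]]' -1 3
python3 -m crank '[[[0,0,1],0],[[0,0,2],0],[[0,0,2.5],0],[[0,0,3],0]]'
python3 -m crank '[[[0,0,0.7],0],[[0,0,1.5],0],[[0,0,1.5],0]]'
python3 -c "
from h import *
meas()"
```

```text
t: 10.65
tool_pos: [556.7, 34.6, 65.7]
orientation: [0.998, -0.064, -0.0, -0.0]
force: [-0.1, -0.1, -1.6]
finger_gap: 64.0
t: 11.05
tool_pos: [556.9, 33.5, 63.4]
orientation: [0.998, -0.064, 0.0, -0.0]
force: [0.2, -0.2, -2.2]
finger_gap: 64.0
t: 11.35
tool_pos: [556.8, 33.9, 61.6]
orientation: [0.998, -0.064, -0.0, -0.0]
force: [-0.5, -0.4, -1.5]
finger_gap: 63.9
t 11.35 [(38.4, 10, 63), (37.9, 11, 63), (37.4, 9, 65), (37.3, 9, 63)] [556.8  33.9  61.6] 63.9
```

```bash
python3 -m crank '[[[0,0,0.7],0],[[0,0,1.4],0],[[0,0,1.4],0]]'
python3 -m crank '[[[0,0,0.7],0],[[0,0,1.4],0],[[0,0,1.4],0]]'
python3 -m crank '[[[0,0,0.5],0],[[0,0,1],0],[[0,0,1],0]]'
```

```text
t: 11.7
tool_pos: [556.9, 34.0, 60.5]
orientation: [0.998, -0.064, 0.0, -0.0]
force: [-0.3, 0.3, 1.3]
finger_gap: 64.1
t: 12.0
tool_pos: [556.9, 34.0, 59.2]
orientation: [0.998, -0.064, 0.0, -0.0]
force: [-1.9, 0.7, 4.7]
finger_gap: 64.0
t: 12.3
tool_pos: [556.9, 33.9, 57.9]
orientation: [0.998, -0.064, 0.0, -0.0]
force: [-0.9, 1.3, 3.1]
finger_gap: 64.1
```

```bash
python3 -m crank '[[[0,3,0],0],[[0,6,0],0],[[0,9,0],0],[[0,11,0],0],[[0,11,0],0]]'
python3 -c "
from h import *
meas()"
```

```text
t: 12.8
tool_pos: [555.2, 22.5, 57.6]
orientation: [0.998, -0.064, -0.0, 0.0]
force: [-0.7, -0.6, -1.3]
finger_gap: 63.9
t 12.80 [(28.2, 2, 61), (28.1, 0, 61), (28.0, 0, 63), (28.0, -1, 63)] [555.2  22.5  57.6] 63.9
```

```bash
python3 -m crank '[[[0,0,0.6],0],[[0,0,1.2],0],[[0,0,1.2],0]]'
python3 -m crank '[[[0,0,0.6],0],[[0,0,1.2],0],[[0,0,1.2],0]]'
```

```text
t: 13.15
tool_pos: [555.3, 23.1, 56.9]
orientation: [0.998, -0.064, -0.0, 0.0]
force: [-1.8, 0.1, 3.1]
finger_gap: 64.0
t: 13.45
tool_pos: [555.3, 23.1, 55.5]
orientation: [0.998, -0.064, -0.0, -0.0]
force: [-2.0, 0.2, 4.0]
finger_gap: 63.8
```

```bash
python3 -m crank '[[[0,0,0],0],[[0,0,0],0],[[0,0,0],0],[[0,0,0],0],[[0,0,0],0],[[0,0,0],0],[[0,0,0],0],[[0,0,0],0]]' 0.8
python3 -c "
from h import *
meas()
im=vision.capture('scene');save(cv2.resize(im[190:310,280:430],(750,600)),'s5.png')
im=vision.capture('wrist');save(im,'w5.png')"
```

```text
t: 14.25
tool_pos: [555.4, 23.0, 55.5]
orientation: [0.998, -0.064, 0.0, -0.0]
force: [0.3, 0.1, 0.8]
finger_gap: 82.7
t 14.25 [(-19.9, -14, 63), (-20.0, -14, 61), (-20.5, -13, 61), (-20.6, -13, 63)] [555.4  23.   55.5] 82.7
```

View pics/s5.png

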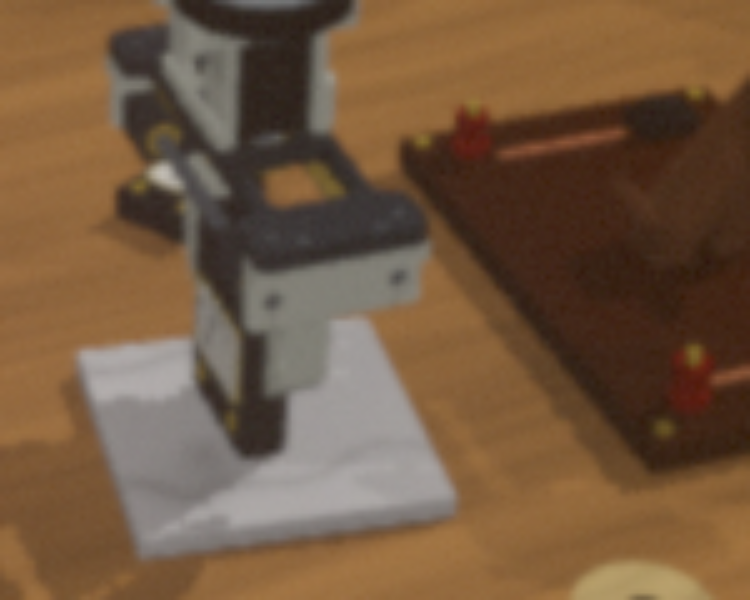

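The meter stands upright and free on the slab at about (240,400) in the crop, with its top edges level. I'll wait a little longer, then regrip firmly and lift.

```bash
python3 -m crank '[[[0,0,0],0],[[0,0,0],0],[[0,0,0],0],[[0,0,0],0],[[0,0,0],0],[[0,0,0],0],[[0,0,0],0],[[0,0,0],0]]' 0.8
python3 -m crank '[[[0,0,0],0],[[0,0,0],0],[[0,0,0],0],[[0,0,0],0],[[0,0,0],0],[[0,0,0],0],[[0,0,0],0]]' -1 25
python3 -m crank '[[[0,0,-6],0],[[0,0,-20],0],[[0,0,-40],0],[[0,0,-70],0],[[0,0,-100],0],[[0,0,-125],0],[[0,0,-140],0],[[0,0,-140],0]]'
python3 - <<'E'
from h import *
np.set_printoptions(precision=3,suppress=True)
meas()
s=readout.observe(); L=np.array([475.2,-349,230]); h=np.radians(95.1); d=L+120*np.array([np.cos(h),np.sin(h),0]); o=d+11*np.array([np.cos(h),np.sin(h),0])
print('grasp xy',o); move([o[0],o[1],230-45+62.5-19],5.1)
E
```

```text
t: 15.2
tool_pos: [555.4, 23.0, 55.5]
orientation: [0.998, -0.064, 0.0, -0.0]
force: [-0.0, -0.0, 0.4]
finger_gap: 82.5
t: 15.9
tool_pos: [555.4, 23.0, 55.5]
orientation: [0.998, -0.064, 0.0, -0.0]
force: [-0.8, 0.3, 0.7]
finger_gap: 63.6
t: 16.7
tool_pos: [556.5, 22.9, 198.1]
orientation: [0.998, -0.064, 0.002, 0.0]
force: [0.8, 0.1, -2.5]
finger_gap: 63.8
t 16.70 [(25.3, 3, 67), (25.2, 4, 67), (25.0, 5, 65), (24.6, 5, 67)] [556.5  22.9 198.1] 63.8
grasp xy [ 463.555 -218.519  230.   ]
tcp [555.673  22.98  196.329] hd -7.333476724395027 shift [-60.476 251.277 -32.323] twist -0.21700510631077294 j6 0.03144364463488509 t 16.75
```

```bash
python3 -m crank '[[[-4,15,-6],-0.02],[[-12,45,-12],-0.05],[[-22,80,-20],-0.1],[[-32,115,-28],-0.14],[[-41,148,-32],-0.18],[[-48,176,-32],-0.217],[[-53,194,-32],-0.217],[[-55,200,-32],-0.217]]'
python3 -m crank '[[[0,0,0],0],[[0,0,0],0]]'
python3 - <<'E'
from h import *
np.set_printoptions(precision=2,suppress=True)
s=readout.observe(); im=vision.capture('wrist'); save(im,'w6.png'); C=cam('wrist',s)
print(s['tool_pos'],s['finger_gap'],s['t'])
L=np.array([475.2,-349,230]);
for r in spotter.landmark_of('wrist','lens')[:3]: print(r['pixel'],r['confidence'])
h=np.radians(95.1);e=np.array([np.cos(h),np.sin(h),0]);f=np.array([-e[1],e[0],0])
X=[L,L-50*e+[0,0,46]]+[L-e*a+f*b+[0,0,22] for a in(22,78) for b in(-22,22)]
print(proj(C,np.array(X)))
im2=vision.capture('top');im3=vision.capture('scene')
a=cv2.resize(im2[280:360,380:560],(800,356),interpolation=3); b=cv2.resize(im3[170:260,80:260],(488,244),interpolation=3)
save(np.vstack([a,np.hstack([b,np.zeros((244,312,3),np.uint8)])]),'ts6.png')
E
```

```text
t: 17.55
tool_pos: [474.1, -169.6, 226.1]
orientation: [0.999, 0.043, -0.001, -0.001]
force: [0.2, 0.8, -2.5]
finger_gap: 63.9
t: 17.75
tool_pos: [475.4, -167.5, 226.9]
orientation: [0.999, 0.045, -0.0, -0.001]
force: [-0.0, -0.4, -0.8]
finger_gap: 64.1
[ 475.38 -167.51  226.93] 64.13383068699376 17.75
[[294.22 575.01]
 [289.99 740.74]
 [331.13 646.73]
 [253.42 646.46]
 [330.25 703.83]
 [258.27 703.57]]
```

View pics/w6.png

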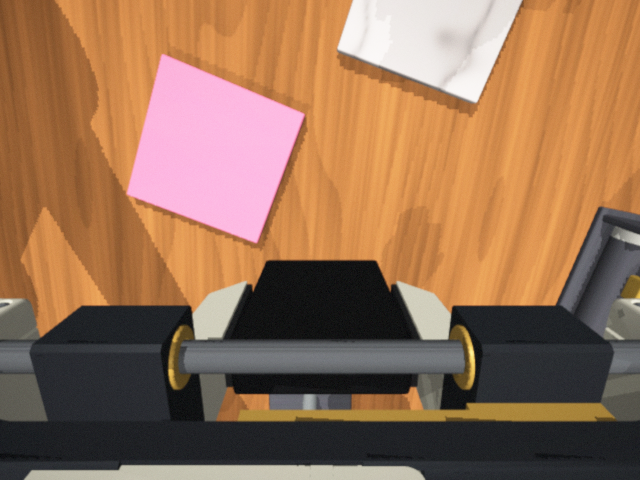

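View pics/ts6.png

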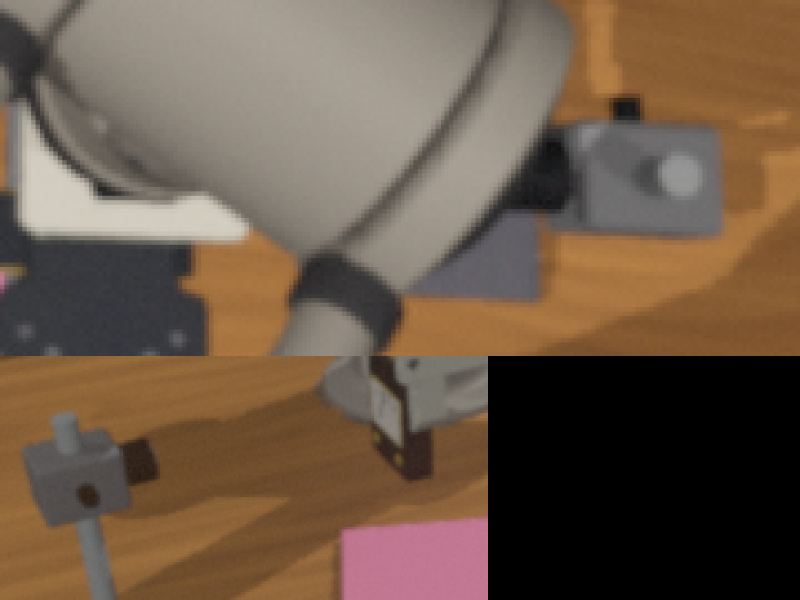

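The wrist picture shows the meter's back square to the jaws, with the bottom back edge at row 262 (columns 266–377) and the top front edge at row 390. The camera column is visible below it at column 310. In the scene inset the meter looks upright with its dial towards the lens. I'll fit the held pose.

```bash
python3 - <<'E'
from h import *
np.set_printoptions(precision=2,suppress=True)
C=cam('wrist'); s=readout.observe(); M=R.from_quat(s['orientation']).as_matrix(); g=s['tool_pos']-19*M[:,2]
psi=np.degrees(np.arctan2(M[1,0],M[0,0]))+90
Q=np.array([[11,32,0],[11,-32,0],[-11,32,90],[-11,-32,90]],float); px=np.array([(266,262),(377,262),(232,390),(412,390)],float)
def F(v):
    r=R.from_euler('z',np.radians(psi+v[3]))*R.from_euler('y',v[0]); return (proj(C,r.apply(Q-[v[2],0,v[1]])+g)-px).ravel()
q=least_squares(F,[0,62,0,0]); print('tilt',np.degrees(q.x[0]),'s,dx,dyaw',q.x[1:],q.cost,F(q.x)); print('nominal',proj(C,R.from_euler('z',np.radians(psi)).apply(Q-[0,0,62.5])+g))
# with s fixed
q2=least_squares(lambda v:F([v[0],62.5,v[1],v[2]]),[0,0,0]);print('s fixed: tilt',np.degrees(q2.x[0]),'dx,dyaw',q2.x[1:],q2.cost)
L=np.array([475.2,-349,230]);h=np.radians(95.1);e=np.array([np.cos(h),np.sin(h),0])
print('col',proj(C,np.array([L-50*e+[0,0,z-230] for z in(15,30,60)])), 'foot front',proj(C,np.array([[*(L[:2]-50*e[:2]+50*e[:2]+k*np.array([-e[1],e[0]])),10] for k in(-50,50)])))
# scene tilt from inset: dial corners (488/180=2.711)
P=np.array([(370,363),(375,415),(402,446),(402,400)])
meas()
T=cam('top');S=cam('scene')
# lens recheck from latest images using visible column top (scene inset 65,418-356 ; top crop 680,175)
a=[80+65/2.711,170+(417-356)/2.711]; b=[380+680/4.444,280+175/4.45]
print('coltop',tri(S,a,T,b),'expected',L-50*e+[0,0,46])
E
```

```text
tilt 5.861972123676891 s,dx,dyaw [63.33  1.34  0.14] 0.1485243545796308 [ 0.5   0.01  0.19 -0.04 -0.05  0.    0.05  0.01]
nominal [[265.55 249.94]
 [378.22 250.14]
 [232.34 392.62]
 [411.48 392.98]]
s fixed: tilt 6.065835290845244 dx,dyaw [0.88 0.14] 0.6308824603086466
col [[307.26 393.45]
 [306.79 402.56]
 [305.74 422.7 ]] foot front [[349.99 355.09]
 [264.12 354.82]]
t 17.95 [(29.1, 6, 65), (29.0, 7, 65), (28.9, 5, 65), (27.9, 4, 65)] [ 475.6 -167.5  227.4] 64.0
coltop (array([ 479.87, -397.09,  275.69]), np.float64(0.5358924316637566)) expected [ 479.64 -398.8   276.  ]
```

```bash
python3 - <<'E'
from h import *
np.set_printoptions(precision=2,suppress=True)
Q=np.array([[11,32,0],[11,-32,0]],float)
def C0(p,hd):
    h=np.radians(hd);x=np.array([np.cos(h),np.sin(h),0]);z=np.array([0,0,-1.]);M=np.c_[x,np.cross(z,x),z]
    s=dict(tool_pos=np.array(p),orientation=R.from_matrix(M).as_quat());return cam('wrist',s),np.array(p)+[0,0,19]
for f,p,hd in(('w5',[555.4,23,55.5],-7.33),('w6',[475.38,-167.51,226.93],5.1)):
    g=cv2.imread(f'pics/{f}.png').mean(2)
    print(f,[(c,[ (r,int(g[r,c])) for r in range(230,280,4)]) for c in(320,)], 'row228-300 dark cols',{r:(np.where(g[r,200:440]<40)[0][[0,-1]]+200).tolist() for r in(270,280,300,385,390) if (g[r,200:440]<40).any()})
    C,gr=C0(p,hd); print('nominal',proj(C,R.from_euler('z',np.radians(hd+90)).apply(Q-[0,0,62.5])+gr))
E
```

```text
w5 [(320, [(230, 219), (234, 215), (238, 217), (242, 217), (246, 219), (250, 216), (254, 218), (258, 211), (262, 17), (266, 12), (270, 11), (274, 8), (278, 9)])] row228-300 dark cols {270: [262, 379], 280: [257, 384], 300: [218, 424], 385: [200, 439]}
nominal [[265.55 249.92]
 [378.21 250.11]]
w6 [(320, [(230, 148), (234, 149), (238, 150), (242, 150), (246, 152), (250, 154), (254, 156), (258, 152), (262, 22), (266, 19), (270, 17), (274, 15), (278, 17)])] row228-300 dark cols {270: [263, 379], 280: [259, 383], 300: [241, 401], 385: [227, 416], 390: [200, 408]}
nominal [[265.55 249.92]
 [378.21 250.11]]
```

```bash
python3 - <<'E'
from h import *
S=cam('scene')
im=vision.capture('scene'); s=readout.observe()
Q=np.array([[x,y,z] for x in(-11,11) for y in(-32,32) for z in(0,90)],float)
E=[(0,1),(2,3),(0,2),(1,3),(4,5),(0,4),(1,5)]
def draw(img,x0,y0,z,g,psi,th,d):
    img=img.copy(); r=R.from_euler('z',np.radians(psi))*R.from_euler('y',np.radians(th))
    o=g-[0,0,62.5] if d else g
    X=r.apply(Q-[0,0,62.5])+g
    p=((proj(S,X)+.5-[x0,y0])*z*8).round().astype(int)
    for a,b in E: cv2.line(img,tuple(map(int,p[a])),tuple(map(int,p[b])),(0,255,0),1,cv2.LINE_AA,3)
    return img
s5=cv2.imread('pics/s5.png')[:,:,::-1]; z=7
a=cv2.resize(s5[220:480,150:330],None,fx=1.4,fy=1.4,interpolation=3) # z=7, origin 310,234
g=np.array([555.4,23,74.5]); A=[draw(a,310,234,7,g,82.67,t,0) for t in(0,6)]
g2=s['tool_pos']+[0,0,19]; c=proj(S,g2)[0]; x0,y0=(c-[15,14]).round().astype(int)
b=cv2.resize(im[y0:y0+42,x0:x0+36],None,fx=7,fy=7,interpolation=cv2.INTER_CUBIC)
B=[draw(b,x0,y0,7,g2,95.1,t,0) for t in(0,6)]
o=np.vstack([np.hstack([cv2.resize(v[:300,:252],(252,300)) if v.shape[0]>=300 else np.pad(v[:, :252],((0,300-v.shape[0]),(0,0),(0,0))) for v in [r[0] if 0 else w for w in r]]+[np.zeros((300,0,3),np.uint8)]) for r in([a]+A,[b]+B)])
save(o,'chk.png');print(o.shape)
E
```

```text
(600, 756, 3)
```

View pics/chk.png

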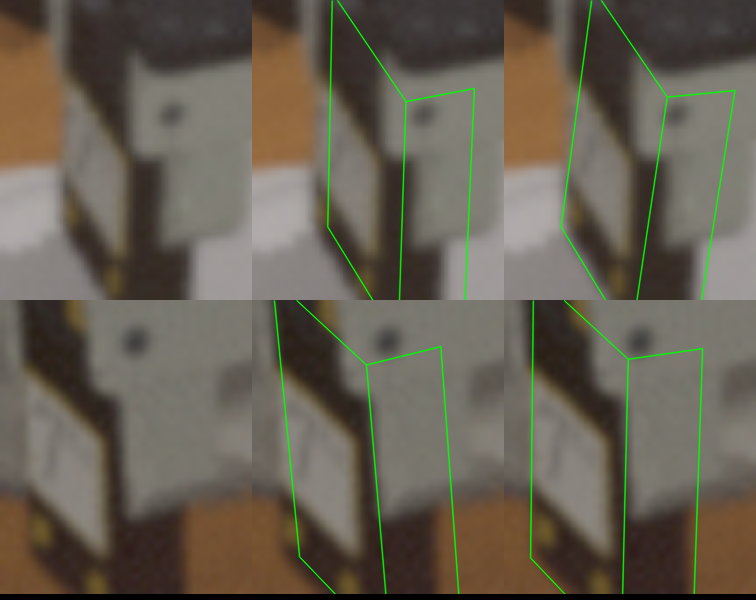

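The standing meter was upright, but with its centre about 5 mm off the pads. It tipped about 5° during the lift, and the wrist and scene fits agree on that. I'll set it down again, recentre, and regrip more firmly.

```bash
python3 - <<'E'
from h import *
np.set_printoptions(precision=2,suppress=True)
move([557,30,64],5.1)
E
```

```text
tcp [ 475.54 -167.75  227.47] hd 5.154617527756658 shift [  98.89 -189.61  163.51] twist 0.0009532556886528935 j6 -0.5813562786037547 t 18.05
```

```bash
python3 -m crank '[[[8,-15,0],0],[[22,-42,5],0],[[38,-73,15],0],[[55,-105,35],0],[[71,-136,60],0],[[85,-163,88],0],[[95,-182,115],0],[[99,-190,138],0]]'
python3 -m crank '[[[0,0,8],0],[[0,0,14],0],[[0,0,18],0],[[0,0,20],0]]'
python3 -m crank '[[[0,0,2.5],0],[[0,0,4.5],0],[[0,0,5.5],0],[[0,0,5.5],0]]'
python3 -c "
from h import *
meas()"
```

```text
t: 18.85
tool_pos: [557.3, 32.1, 88.0]
orientation: [0.999, 0.046, -0.0, -0.0]
force: [-0.5, -0.1, -1.6]
finger_gap: 63.6
t: 19.25
tool_pos: [557.5, 29.0, 70.2]
orientation: [0.999, 0.044, 0.001, 0.0]
force: [-0.2, 0.7, -0.9]
finger_gap: 63.7
t: 19.65
tool_pos: [557.0, 29.6, 64.1]
orientation: [0.999, 0.044, 0.0, -0.0]
force: [-0.1, -0.0, -1.4]
finger_gap: 64.1
t 19.65 [(30.9, 2, 65), (29.9, 3, 65), (29.8, 1, 65), (29.2, 0, 65)] [557.   29.6  64.1] 64.1
```

```bash
python3 -m crank '[[[0,0,1.5],0],[[0,0,3],0],[[0,0,4.5],0],[[0,0,4.5],0]]' -1 4
python3 -m crank '[[[0,0,0.8],0],[[0,0,1.5],0],[[0,0,1.5],0]]'
python3 -m crank '[[[0,0,0.8],0],[[0,0,1.5],0],[[0,0,1.5],0]]'
```

```text
t: 20.1
tool_pos: [556.9, 29.8, 59.2]
orientation: [0.999, 0.045, -0.0, -0.0]
force: [-0.3, -0.2, -1.3]
finger_gap: 64.0
t: 20.4
tool_pos: [557.0, 29.7, 57.9]
orientation: [0.999, 0.044, -0.0, -0.0]
force: [0.2, 0.8, -1.9]
finger_gap: 64.1
t: 20.7
tool_pos: [557.0, 29.8, 56.4]
orientation: [0.999, 0.045, -0.0, -0.0]
force: [-0.6, -0.0, -2.0]
finger_gap: 63.8
```

```bash
python3 -m crank '[[[0,0,0.8],0],[[0,0,1.2],0],[[0,0,1.2],0]]'
python3 -m crank '[[[0,0,0.6],0],[[0,0,1.2],0],[[0,0,1.2],0]]'
```

```text
t: 21.0
tool_pos: [557.1, 29.7, 55.5]
orientation: [0.999, 0.044, 0.0, -0.0]
force: [0.1, -0.2, 0.1]
finger_gap: 63.8
t: 21.3
tool_pos: [557.1, 29.6, 54.7]
orientation: [0.999, 0.045, 0.0, 0.0]
force: [-2.5, -0.4, 4.9]
finger_gap: 63.9
```

```bash
python3 -m crank '[[[0,0,0],0],[[0,0,0],0],[[0,0,0],0],[[0,0,0],0],[[0,0,0],0],[[0,0,0],0]]' 0.8
python3 - <<'E'
from h import *
np.set_printoptions(precision=2,suppress=True)
s=readout.observe(); im=vision.capture('wrist'); save(im,'w7.png'); C=cam('wrist',s); g=im.astype(float).mean(2)
M=R.from_quat(s['orientation']).as_matrix(); gr=s['tool_pos']-19*M[:,2]; psi=np.degrees(np.arctan2(M[1,0],M[0,0]))+90
print(s['tool_pos'],s['finger_gap'])
for c in(285,300,320,340,360): print(c,[(r,int(g[r,c])) for r in range(244,272,2)])
Q=np.array([[11,0,0.],[-11,0,90],[11,0,90]])
b=s['tool_pos'][2]+19-12
for d in(0,-3,-6): print(d,proj(C,R.from_euler('z',np.radians(psi)).apply(Q-[-d,0,b])+gr))
print('cols',{c:[(r,int(g[r,c])) for r in range(376,412,3)] for c in(300,340)})
p=cv2.imread('pics/w6.png').mean(2);print('w6',{c:[(r,int(p[r,c])) for r in range(376,412,3)] for c in(300,340)})
p=cv2.imread('pics/w5.png').mean(2);print('w5',{c:[(r,int(p[r,c])) for r in range(376,412,3)] for c in(300,340)})
E
```

```text
t: 21.9
tool_pos: [557.1, 29.7, 54.1]
orientation: [0.999, 0.044, 0.0, -0.0]
force: [-0.1, -0.1, -0.6]
finger_gap: 82.2
[557.06  29.75  54.06] 82.24591519205694
285 [(244, 223), (246, 223), (248, 223), (250, 221), (252, 223), (254, 222), (256, 221), (258, 224), (260, 217), (262, 60), (264, 16), (266, 21), (268, 17), (270, 11)]
300 [(244, 223), (246, 221), (248, 222), (250, 224), (252, 223), (254, 221), (256, 222), (258, 222), (260, 217), (262, 59), (264, 20), (266, 20), (268, 13), (270, 15)]
320 [(244, 222), (246, 221), (248, 223), (250, 221), (252, 221), (254, 220), (256, 222), (258, 220), (260, 219), (262, 56), (264, 17), (266, 16), (268, 14), (270, 12)]
340 [(244, 223), (246, 221), (248, 222), (250, 222), (252, 222), (254, 222), (256, 222), (258, 221), (260, 217), (262, 59), (264, 12), (266, 15), (268, 19), (270, 15)]
360 [(244, 222), (246, 223), (248, 223), (250, 221), (252, 221), (254, 222), (256, 222), (258, 222), (260, 216), (262, 57), (264, 13), (266, 17), (268, 18), (270, 15)]
0 [[321.88 250.88]
 [321.9  395.65]
 [322.03 341.63]]
-3 [[321.86 255.86]
 [321.89 402.6 ]
 [322.01
[... 222 characters left out ...]
), (379, 9), (382, 14), (385, 17), (388, 10), (391, 17), (394, 17), (397, 14), (400, 25), (403, 22), (406, 27), (409, 95)]}
w6 {300: [(376, 18), (379, 18), (382, 13), (385, 16), (388, 24), (391, 27), (394, 82), (397, 112), (400, 110), (403, 111), (406, 109), (409, 111)], 340: [(376, 18), (379, 19), (382, 20), (385, 16), (388, 18), (391, 19), (394, 57), (397, 76), (400, 78), (403, 74), (406, 75), (409, 91)]}
w5 {300: [(376, 15), (379, 14), (382, 12), (385, 16), (388, 103), (391, 107), (394, 105), (397, 109), (400, 109), (403, 107), (406, 110), (409, 107)], 340: [(376, 16), (379, 14), (382, 15), (385, 17), (388, 99), (391, 96), (394, 97), (397, 97), (400, 99), (403, 97), (406, 97), (409, 97)]}
```

```bash
python3 -m crank '[[[0,0,-8],0],[[0,0,-30],0],[[0,0,-60],0],[[0,0,-85],0],[[0,0,-100],0],[[0,0,-100],0],[[0,0,-100],0]]' 1
cat >> h.py <<'E'
def stand(im,C,x0s,psi0,zb=12):
    "fit position, lean, yaw of standing meter from dial brightness in image"
    z=5; g=im.mean(2).astype(np.float32); c=proj(C,np.array([x0s[0],x0s[1],60.]))[0]; a0=(c-40).round().astype(int)
    p=cv2.resize(g[a0[1]:a0[1]+80,a0[0]:a0[0]+80],None,fx=z,fy=z,interpolation=cv2.INTER_CUBIC)
    FF=np.array([[-11,32,90],[-11,32,0],[-11,-32,0],[-11,-32,90]],float)
    def sc(v):
        r=R.from_euler('z',np.radians(psi0+v[3]))*R.from_euler('y',np.radians(v[2]))
        f=lambda Q:((proj(C,r.apply(Q)+[v[0],v[1],zb])-a0+.5)*z*16).round().astype(np.int32)
        a=np.zeros(p.shape,np.uint8);b=a.copy(); cv2.fillConvexPoly(a,f(DC),1,8,4); cv2.fillConvexPoly(b,f(FF),1,8,4); b[a>0]=0
        return -(p[a>0].mean()-p[b>0].mean()-.5*p[a>0].std()-.5*p[b>0].std())
    from scipy.optimize import differential_evolution as de
    q=de(sc,[(x0s[0]-12,x0s[0]+12),(x0s[1]-15,x0s[1]+15),(-12,12),(-6,6)],seed=1,maxiter=60,popsize=12)
    return q.x,q.fun
E
python3 - <<'E'
from h import *
np.set_printoptions(precision=2,suppress=True)
im=vision.capture('scene'); save(cv2.resize(im[210:310,290:415],(750,600),interpolation=3),'s8.png'); s=readout.observe(); print(s['tool_pos'],s['t'])
print(stand(im,cam('scene'),(557,25),95.1))
w=vision.capture('wrist');save(w,'w8.png')
E
```

```text
t: 22.65
tool_pos: [556.9, 29.7, 154.1]
orientation: [0.999, 0.044, 0.0, -0.0]
force: [0.2, -0.0, 0.2]
finger_gap: 91.7
[556.51  29.76 153.42] 22.7
(array([555.27,  27.03,  -3.63,  -1.96]), np.float64(-48.06830978393555))
```

View pics/s8.png

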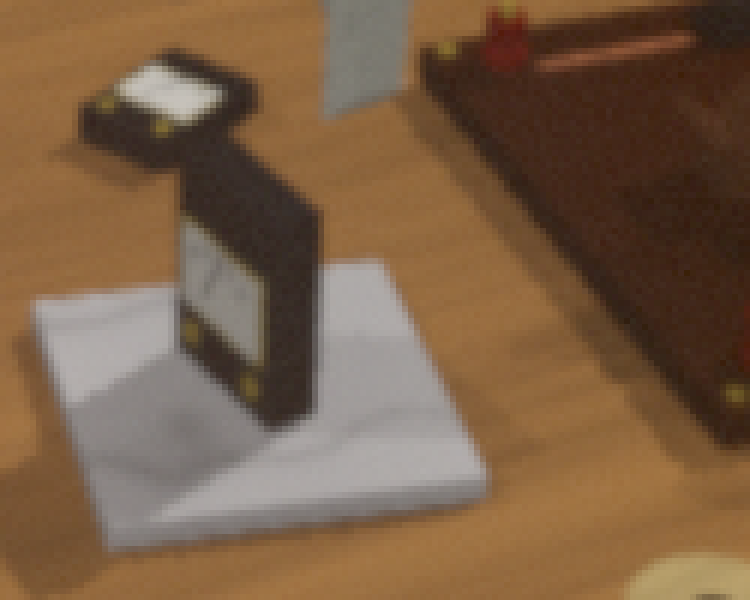

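The meter now stands free on the slab. In the crop its bottom front corner is at (270,428) and the dial corners run from (182,215) to (263,367). I'll fit its position with tilt 0 from those points and from the wrist picture.

```bash
python3 - <<'E'
from h import *
np.set_printoptions(precision=2,suppress=True)
S=cam('scene')
G=np.vstack([DC[[0,3,2,1]],[[-11,32,0],[-11,-32,0],[11,-32,0]]])
px=np.array([(182,215),(265,275),(263,367),(180,315),(180,350),(270,428),(315,408)])/6.+[290,210]-.5
def F(v,t=None):
    r=R.from_euler('z',np.radians(v[2]))*R.from_euler('y',np.radians(v[3] if t is None else t)); return (proj(S,r.apply(G)+[v[0],v[1],12])-px).ravel()
q=least_squares(F,[556,25,95,0]);print(q.x,q.cost); q=least_squares(lambda v:F(v,0),[556,25,95]);print(q.x,q.cost)
w=cv2.imread('pics/w8.png'); s=readout.observe(); C=cam('wrist'); 
g=w.astype(float).mean(2); m=(g<45).astype(np.uint8)
for x,y in((557,24),(557,28)):
  X=R.from_euler('z',np.radians(95.1)).apply(np.array([[11,32,90.],[11,-32,90],[-11,32,90],[-11,-32,90],[11,32,0],[11,-32,0]]))+[x,y,12]
  print(proj(C,X).round().tolist())
print('dark col320 rows',[r for r in range(150,400) if m[r,318:323].mean()>.8][:1],[int(g[r,320]) for r in range(200,340,4)], [ (r,np.where(m[r,200:440])[0][[0,-1]]+200) for r in(270,300) if m[r,200:440].any()])
move([557,25,54.5],5.1)
E
```

```text
[555.23  24.65  97.36  -1.29] 7.815915420029909
[555.49  23.92  97.61] 8.042529131276027
[[268.0, 255.0], [376.0, 255.0], [270.0, 289.0], [375.0, 289.0], [283.0, 217.0], [361.0, 217.0]]
[[269.0, 248.0], [377.0, 249.0], [270.0, 283.0], [376.0, 283.0], [284.0, 212.0], [362.0, 212.0]]
dark col320 rows [218] [211, 211, 211, 209, 181, 12, 14, 12, 12, 18, 10, 15, 14, 19, 28, 26, 23, 28, 26, 23, 22, 37, 177, 180, 182, 182, 170, 97, 93, 92, 91, 90, 89, 86, 82] [(270, array([271, 373])), (300, array([207, 435]))]
tcp [556.34  29.77 153.08] hd 5.0993101539034225 shift [ 0.43  4.85 98.58] twist -1.2040085717302657e-05 j6 -0.17319980204009935 t 22.75
```

```bash
python3 -m crank '[[[0.2,4,5],0],[[0.2,5.2,30],0],[[0.2,5.2,60],0],[[0.2,5.2,85],0],[[0.2,5.2,98],0],[[0.2,5.2,104],0],[[0.2,5.2,104],0],[[0.2,5.2,104],0]]' 1
python3 -m crank '[[[0,0,0],0],[[0,0,0],0],[[0,0,0],0],[[0,0,0],0],[[0,0,0],0],[[0,0,0],0],[[0,0,0],0],[[0,0,0],0]]' -1 30
python3 -m crank '[[[0,0,-2],0],[[0,0,-6],0],[[0,0,-14],0],[[0,0,-26],0],[[0,0,-40],0],[[0,0,-52],0],[[0,0,-58],0],[[0,0,-60],0]]'
cat >> h.py <<'E'
def wr(s0=56):
    s=readout.observe(); im=vision.capture('wrist'); C=cam('wrist',s); g=im.astype(float).mean(2)
    M=R.from_quat(s['orientation']).as_matrix(); gr=s['tool_pos']-19*M[:,2]; psi=np.degrees(np.arctan2(M[1,0],M[0,0]))+90
    print('bot row',[next((r for r in range(215,330) if g[r,c]<50),None) for c in(300,310,320,330,340)],'top end',[next((r for r in range(380,420) if g[r,c]>50),None) for c in(290,300,320,340)])
    for th,d in((0,0),(5,0),(-5,0),(0,-3)):
        r=R.from_euler('z',np.radians(psi))*R.from_euler('y',np.radians(th)); print(th,d,proj(C,r.apply(np.array([[11,0,0.],[-11,0,90]])-[-d,0,s0])+gr)[:,1])
    print(s['tool_pos'],s['t'])
E
python3 -c "
from h import *
wr();meas()"
```

```text
t: 23.55
tool_pos: [558.4, 24.5, 50.9]
orientation: [0.999, 0.044, 0.001, 0.0]
force: [0.0, 0.7, -0.9]
finger_gap: 91.7
t: 24.35
tool_pos: [557.9, 24.6, 50.5]
orientation: [0.999, 0.045, 0.0, -0.0]
force: [0.1, 0.1, 3.9]
finger_gap: 64.0
t: 25.15
tool_pos: [558.1, 24.6, 111.2]
orientation: [0.999, 0.045, 0.001, 0.0]
force: [-0.7, 0.7, -1.5]
finger_gap: 63.6
bot row [256, 256, 256, 256, 256] top end [399, 400, 400, 400]
0 0 [253.95639958 406.16443219]
5 0 [261.78536872 400.68107477]
-5 0 [246.35970894 410.74867088]
0 -3 [259.04185805 413.29612875]
[558.13081407  24.55256956 111.22362117] 25.15
t 25.20 [(29.9, -4, 61), (29.3, -5, 61), (29.2, -3, 61), (28.5, -2, 61)] [557.9  24.5 110.9] 63.8
```

```bash
python3 - <<'E'
from h import *
np.set_printoptions(precision=2,suppress=True)
move([464.4,-218.2,223.5],5.1)
E
```

```text
tcp [557.69  24.54 110.29] hd 5.0979092741357235 shift [-114.46  233.49 -113.25] twist -3.649005008800617e-05 j6 -0.18237846665443694 t 25.25
```

```bash
python3 -m crank '[[[-1,3,-4],0],[[-5,10,-12],0],[[-11,22,-24],0],[[-20,40,-38],0],[[-31,63,-53],0],[[-43,88,-68],0],[[-55,113,-82],0],[[-67,137,-94],0]]'
python3 -m crank '[[[-11,22,-8],0],[[-21,43,-13],0],[[-30,61,-16.5],0],[[-37,75,-18.5],0],[[-42,86,-19],0],[[-45.5,92.5,-19],0],[[-47,95.5,-19],0],[[-47.5,96.5,-19],0]]'
python3 -m crank '[[[0,0,0],0],[[0,0,0],0],[[0,0,0],0]]'
python3 - <<'E'
from h import *
np.set_printoptions(precision=2,suppress=True)
wr(57.5);meas();move([464.4,-218.2,223.5],5.1); print(readout.observe()['finger_gap'])
E
```

```text
t: 26.05
tool_pos: [502.3, -119.9, 205.9]
orientation: [0.999, 0.044, 0.001, 0.0]
force: [0.2, -0.8, -1.2]
finger_gap: 63.9
t: 26.85
tool_pos: [464.2, -218.2, 223.0]
orientation: [0.999, 0.044, -0.0, -0.0]
force: [-0.0, 0.2, -0.8]
finger_gap: 63.8
t: 27.15
tool_pos: [464.6, -217.7, 223.0]
orientation: [0.999, 0.045, -0.0, -0.0]
force: [0.2, 0.2, -1.6]
finger_gap: 64.1
bot row [255, 255, 255, 256, 255] top end [399, 399, 400, 400]
0 0 [253.07 402.95]
5 0 [261.07 397.8 ]
-5 0 [245.29 407.24]
0 -3 [258.12 410.03]
[ 464.59 -217.75  223.03] 27.15
t 27.20 [(26.0, -1, 61), (25.2, -2, 61), (24.8, 0, 61), (24.4, 1, 61)] [ 464.6 -217.8  223.1] 63.8
tcp [ 464.53 -217.9   223.07] hd 5.129477983285807 shift [-0.16  0.29 -0.43] twist 0.0005144878651850876 j6 -0.6777084821118964 t 27.25
63.79806357015604
```

```bash
python3 - <<'E'
from h import *
np.set_printoptions(precision=1,suppress=True)
S=cam('scene'); s=readout.observe(); vision.capture('scene'); h=np.radians(95.1); e=np.array([np.cos(h),np.sin(h),0])
L=np.array([476,-348.7,230]); D=np.array([*s['tool_pos'][:2],0])-11*e; D[2]=s['tool_pos'][2]+19-57.5+45
print('exp lens',proj(S,L),'dial',proj(S,D),D, (D-L)@e)
for q in('lens','dial','meter'):
    for r in spotter.landmark_of('scene',q)[:4]: print(q,np.array(r['pixel']),round(r['confidence'],2))
vision.capture('top')
for q in('lens',):
    for r in spotter.landmark_of('top',q)[:4]: print('top',q,np.array(r['pixel']),round(r['confidence'],2),proj(cam('top'),L))
for q in('spool','rheostat'):
    for r in spotter.landmark_of('top',q)[:1]: print('top',q,np.array(r['pixel']),round(r['confidence'],2))
E
```

```text
exp lens [[135.8 208. ]] dial [[197.4 192.6]] [ 465.5 -228.9  229.6] 120.30540477763752
lens [134.5 208.5] 0.88
dial [317.3 224.1] 0.73
dial [196.1 193.9] 0.58
meter [203.9 212.8] 0.77
meter [312.6 232. ] 0.7
top spool [293.1 177.5] 0.85
top rheostat [416.6 192.4] 0.98
```

```bash
python3 -m crank '[[[0,0,-0.5],0],[[0,0,-0.5],0]]'; python3 -c "
from bench import workorder; print(workorder.job_done())"
```

```text
t: 27.85
tool_pos: [464.4, -218.2, 223.7]
orientation: [0.999, 0.044, 0.0, -0.0]
force: [-0.3, -0.7, -1.3]
finger_gap: 63.8
the job is handed in; nothing more can be done
None
```

The job is handed in at 27.85 s, with the meter still held in front of the inspection camera.

**What I did**
- I took the meter from the cradle by its sides. The tool cannot tilt, so I let it swing from its 40° lean to upright in a 3 N grip, using short accelerations over the slab. I then set it down and let go for about 2 s.
- On the first lift, the wrist and scene fits showed about 5° of tilt, with the meter about 5 mm off the pads. I set it down again, released it fully and raised the gripper clear. It stood free for over a second more.
- I then regripped it centred at 30 N and carried it slowly to the lens.

**Last checks**
- **Position:** the dial centre is about 120 mm in front of the lens and at lens height. In the scene picture the dial and lens detections both lie within 2 pixels of where they should be.
- **Attitude:** the final tilt is within about 2°. The wrist estimate is about +1 to +2° and the scene estimate about -1°. Dial yaw relative to the lens comes from the jaw heading (5.1°) and the camera-foot edges; I did not measure it separately.
- **Bystanders:** the spool and rheostat are where they were in the top view. The inspection camera was not touched.

**Disagreements**
- The wrist picture taken during the first release suggested about 6° of lean while the scene picture showed the meter upright. I did not settle which was right. The second, clear release looked upright in both.
- The network did not find the lens in the last top picture, so the arm probably hid it there.

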